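# Load the drying canister into its dock and clamp it home

## Robot

A 6-joint arm with a two-finger parallel gripper is mounted at the origin on the work surface. World frame = base frame: x ahead of the robot, y to its left, z up, the work surface at z = 0. Lengths are in m, angles in rad, forces in N, time in s.
With the tool pointing down it reaches from about 0.425 to 0.95 m from the base axis. Payload 3.5 kg.
Tool frame: the origin (TCP) lies on the centre line of the jaws, within the pads' length; the fingertips stand 11 mm ahead of it and the grasp point (between the pads) lies 8 mm behind it; y points along the fingers, x is the direction in which the jaws open and shut, and the axes are right-handed (so a half turn about y gives the same grasp; the last joint's range is limited). The gripper opens to 85 mm and grips with 20 to 120 N. Pads are 22 mm wide; open, the fingers measure 114 mm over their backs; the gripper's body (76 mm by 85 mm) begins 54 mm behind the grasp point. The pads swing forward as they close: fully open they stand 13 mm farther back than shut.
Start: joints at [-1.402, 0.286, 1.577, -0, 1.279, -0.15], TCP at [0.212, -0.641, 0.242] pointing down, gripper open.
Joint ranges: [-2.77, 2.77], [-0.9, 2.22], [0.21, 2.48], [-1.53, 4.67], [0.24, 2.81], [-2.84, 2.84]. Speed limits (rad/s): [2.79, 2.79, 3.14, 3.14, 3.14, 3.14].

## Interface

Orientations are given as a unit quaternion [x, y, z, w].
In Python, from plant import get_state, read_camera, sign_off gives the robot as it stands.
- The arm moves only by the shell command python3 -m inch 'ROWS' [FORCE]. ROWS is JSON, a list of rows, each an object of numbers: "ax", "ay", "az": the turn, a rotation vector about the tool's x, y, z in rad; "x", "y", "z": the shift along the tool's x, y, z in mm; "hand": the closure, from -1 (fully open) to 1 (shut). In form: [{"ax": .., "ay": .., "az": .., "x": .., "y": .., "z": .., "hand": ..}, ...]. A call has 1 to 5 rows; each row shifts and turns the commanded pose from where the row before left it, along the tool's axes as they then stand; what a row does not reach is not made up. A row lasts 1/12 s, in which the tool goes at most 41.7 mm and 7.16 degrees, less where a joint would pass 70% of its speed; a pose out of reach is approached as far as the arm can. A call with a gripper value outside its range is refused whole. The fingers move at their own pace and stop on an object; FORCE is the grip in N (left out, the last holds). Time passes only in rows, so rows that do not move let the fingers close. It gives the time, the measured TCP pose, the force and the opening at its end, in the units of the state.
- get_state(): the state, without advancing time (a new reading comes with each control period).
- read_camera(name): name is "scene" or "top" or "wrist"; returns a dict with "img" (384x512x3 uint8, red, green, blue), "fov_y" (degrees; the focal length in pixels is half the picture's height over the tangent of half this angle, whatever the lens; pixels are square), "cx", "cy" (the principal point, pixels), "distortion" ([k1, k2, p1, p2, k3] as OpenCV has them; the pictures are not rectified), "T" (4x4, takes a point from camera to world coordinates); the wrist camera has in their place "T_tool_cam" (4x4, takes a point from camera to tool coordinates, whose origin is the TCP and whose axes are the tool frame's). Camera axes: x right, y down, z forward; pixel columns grow to the right and rows downward; lengths in m; the calibration is good to about 2 mm. A picture is of the moment at which its call begins: read the wrist's pose just before it. There is no depth.
- sign_off(): hands the job in, once; it reports no verdict.
The state is a dict: "time": time; "qpos": joint angles; "dq": joint speeds; "joint_efforts": joint torques, N m; "eef_pos": TCP position; "tcp_rot": TCP orientation; "contact_force": force on the tool from outside, world axes, zero at the start; "wrist_torque": the same for the moment, N m; "opening": opening from 0.0 (shut) to 1.0 (fully open).
Only numpy, scipy, OpenCV 4.12 (cv2) and the standard library are available. Lean on these libraries where they do the work, as an engineer would, in place of code of your own. Each camera call takes 0.05 s, during which the arm holds its last target. There are 200 camera calls.

## Task

Stand the tall round moisture-absorber canister upright in the round cradle of the dock while its clamp is open and let go of it. Then swing the hinged clamp over and press it down until it is fully shut and the canister has been driven home.

Things in the scene. Friction and masses are not known exactly. Their poses are not given: they have to be found in the camera images.
- canister: Moisture-absorber canister: loose upright grey cylinder, 50 mm diameter, 70 mm tall, three thin white bands near its foot, 0.18 kg. Origin: centre of its underside; z up; yaw irrelevant. Two grey look-alikes stand near (95 mm or more between centres) and do not belong in the dock: a squat round tub (68 mm across, 36 tall) and a rectangular brick (62 x 40 x 70 mm).
- dock: Fixed white dock, 175 x 110 mm. Origin on the shelf below the cradle's centre; z up; x points from cradle to clamp hinge, away from the robot within 0.35 rad. Cradle: grey ring, bore 56 mm, flaring to 78 mm at its mouth 52 mm above the shelf. A sprung disc (3 to 6 N) holds the canister's foot 34 mm above the shelf; home is 21 mm. Fingers closing along y clear the hinge posts.
- clamp (a joint): Clamp arm angle, rad: 0 shut (arm level over the cradle, pointing to dock -x), 1.57 upright, 2.1 leaning back (stop); starts at 1.75 to 2.0. Hinge axis parallel to dock y, at x = +78 mm, 103 mm above the shelf. Stiff hinge (0.5 N m): the arm stays where left, also when shut. Push its back over towards the cradle, then press down; about 10 N at the tab.
- clamp_tab (a point): Centre of the outer face (upper when shut) of the tab at the clamp arm's free end, 108 mm from the hinge axis; tab 30 mm long, 56 wide. Shut, it is 109 mm above the shelf. The arm is a grey plate 36 mm wide, 12 mm thick, reaching 123 mm from the hinge axis, which lies in its mid-plane; a rubber pad 6 mm high on its inner face, 78 mm from the hinge, presses the canister.

How it is judged:
On the way:
1. the canister stands upright in the cradle, let go, the clamp still open (horizontal distance between canister and dock below 0.01 m and z of canister in the frame of dock below 0.04 m and angle between canister's own z axis and vertical below 0.17 rad and value of joint clamp above 0.6 rad and contact force between the fingers and canister below 0.1 N), for 0.2 s.
At the end, for the whole second after the job is handed in: The clamp is shut (within 0.08 rad), and the canister is at rest under it, upright within 10 degrees, centred in the cradle within 10 mm and pressed home, its underside less than 26 mm above the shelf (value of joint clamp below 0.08 rad and z of canister in the frame of dock below 0.026 m and horizontal distance between canister and dock below 0.01 m and angle between canister's own z axis and vertical below 0.17 rad and linear speed of canister below 0.02 m/s); the robot touches nothing.
It also fails if it takes over 61 s, if anything falls off the work surface, if the arm or the gripper's body presses on something with over 40 N, if the wrist force passes 120 N, or if a joint passes its speed limit or range.

## Working session

There is one attempt and no reset: what is moved stays moved. The work goes in short steps, Python scripts to look and compute and a shell command to move; the robot and the scene stay as the last step left them, time stands still between calls to the robot, and variables do not carry over. Pictures are saved under pics/ and viewed, about 8 in all and at most 12, crops included, and the job is handed in when it is done.

```bash
ls; mkdir -p pics
cat > h.py <<'E'
import numpy as np, cv2
from plant import get_state, read_camera
from scipy.spatial.transform import Rotation as R
def cam(name):
    s=get_state(); c=read_camera(name)
    f=c["img"].shape[0]/2/np.tan(np.radians(c["fov_y"])/2)
    c["K"]=np.array([[f,0,c["cx"]],[0,f,c["cy"]],[0,0,1]])
    if "T" not in c:
        T=np.eye(4);T[:3,:3]=R.from_quat(s["tcp_rot"]).as_matrix();T[:3,3]=s["eef_pos"]
        c["T"]=T@np.array(c["T_tool_cam"])
    c["T"]=np.array(c["T"]); return c
def ray(c,uv):
    p=cv2.undistortPoints(np.array(uv,float).reshape(-1,1,2),c["K"],np.array(c["distortion"],float)).reshape(-1,2)
    d=np.c_[p,np.ones(len(p))]@c["T"][:3,:3].T
    return c["T"][:3,3],d
def plane(c,uv,z):
    o,d=ray(c,uv); return o+d*((z-o[2])/d[:,2])[:,None]
def proj(c,P):
    Ti=np.linalg.inv(c["T"]); return cv2.projectPoints(np.array(P,float).reshape(-1,3),cv2.Rodrigues(Ti[:3,:3])[0],Ti[:3,3],c["K"],np.array(c["distortion"],float))[0].reshape(-1,2)
def save(n,img): cv2.imwrite("pics/"+n,img[:,:,::-1])
E
python3 - <<'E'
from h import *
s=get_state();print(s)
a=cam("scene");b=cam("top");w=cam("wrist")
for n,c in zip("stw",(a,b,w)): print(n,c["T"].round(3).tolist(),c["fov_y"]);np.save(f"pics/{n}.npy",c["img"])
im=np.vstack([np.hstack([a["img"],b["img"]])])
save("a.png",cv2.resize(im,(800,300),interpolation=cv2.INTER_AREA)); save("top.png",b["img"])
save("scene.png",a["img"])
E
```

```text
pics
{'time': 0.0, 'qpos': array([-1.40200083e+00,  2.87184499e-01,  1.57817073e+00,  1.70969020e-06,
        1.27856490e+00, -1.49977972e-01]), 'dq': array([-0.00131322,  0.00127916, -0.00253034, -0.00081768, -0.00014315,
        0.00188748]), 'joint_efforts': array([-5.30910675e-04, -4.05985022e+01, -2.92623639e+01, -1.85881718e-04,
        5.94663681e-03, -9.82505064e-07]), 'eef_pos': array([ 0.21148358, -0.64036128,  0.24093797]), 'tcp_rot': array([-0.5724415 ,  0.4148928 , -0.41371898,  0.57359506]), 'contact_force': array([-0.00306214,  0.0606331 , -0.04875794]), 'wrist_torque': array([0.06459111, 0.01311417, 0.01466774]), 'opening': 0.997547068196873}
s [[-0.719, 0.511, -0.47, 0.873], [0.695, 0.518, -0.499, 0.306], [-0.011, -0.686, -0.728, 0.641], [0.0, 0.0, 0.0, 1.0]] 45.9405327588868
t [[-0.016, -0.994, 0.109, 0.431], [-1.0, 0.015, -0.004, -0.066], [0.003, -0.109, -0.994, 0.923], [0.0, 0.0, 0.0, 1.0]] 48.659040036694904
w [[0.313, -0.91, -0.273, 0.281], [-0.95, -0.301, -0.087, -0.617], [-0.003, 0.286, -0.958, 0.372], [0.0, 0.0, 0.0, 1.0]] 68.7154682016541
```

View pics/top.png

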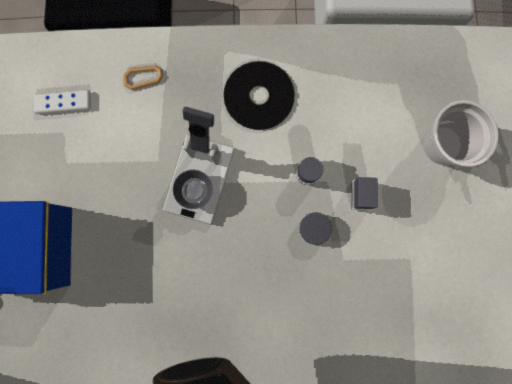

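View pics/scene.png

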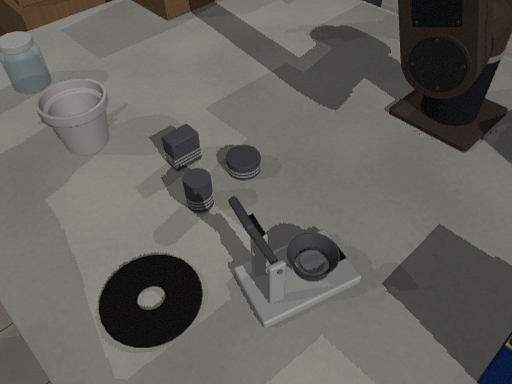

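Top view: the canister is the smaller disc at about (310,170), the tub is at (316,228) and the brick at (366,193). The cradle is at about (193,189), and the clamp tab at (198,116). The scene view agrees: canister (198,188), cradle (313,257), with the clamp leaning back.

Run:
```python
from h import *
c=cam("top"); im=c["img"]; g=im.max(2)
def blob(c,lo,hi,x0,y0,x1,y1,seed):
    g=c["img"].max(2); m=np.zeros_like(g); m[y0:y1,x0:x1]=((g[y0:y1,x0:x1]>=lo)&(g[y0:y1,x0:x1]<=hi))
    n,l,s,ce=cv2.connectedComponentsWithStats(m); k=l[seed[1],seed[0]]; return (l==k).astype(np.uint8),s[k],ce[k]
for nm,u,v in(("can",310,168),("tub",316,228),("brick",366,193)):
    t=g[v,u]; m,s,ce=blob(c,0,int(t)+22,u-35,v-35,u+35,v+35,(u,v))
    cn=max(cv2.findContours(m,0,2)[0],key=len); print(nm,g[v,u],s,cv2.fitEllipse(cn),)
    for z in(.07,): print(plane(c,[cv2.fitEllipse(cn)[0]],z).round(4))
for uv,z in(((193,189),.052),((190,140),.02),((233,150),.02),((211,224),.02),((165,210),.02)): print(uv,plane(c,[uv],z).round(4))
big=im[90:240,150:390]; save("top2.png",cv2.resize(big,None,fx=3.3,fy=3.3,interpolation=cv2.INTER_CUBIC))
```

```text
can 85 [294 157  35  32 663] ((311.1336364746094, 172.06668090820312), (24.963722229003906, 35.80596923828125), 132.91212463378906)
[[ 0.5629 -0.1797  0.07  ]]
tub 77 [ 300  212   41   35 1095] ((320.1975402832031, 230.18606567382812), (32.67597961425781, 43.10664367675781), 116.32445526123047)
[[ 0.4447 -0.1945  0.07  ]]
brick 88 [ 342  164   36   48 1022] ((361.30487060546875, 189.4376220703125), (30.509687423706055, 49.499542236328125), 143.11073303222656)
[[ 0.5257 -0.2811  0.07  ]]
(193, 189) [[0.534  0.0632 0.052 ]]
(190, 140) [[0.6451 0.0748 0.02  ]]
(233, 150) [[ 0.6214 -0.0186  0.02  ]]
(211, 224) [[0.4623 0.0296 0.02  ]]
(165, 210) [[0.4935 0.128  0.02  ]]
```

View pics/top2.png

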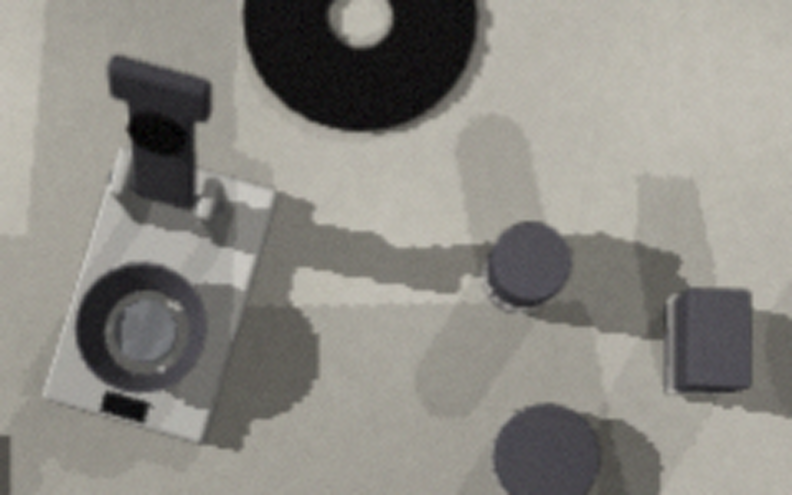

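```bash
for i in 1; do
python3 -m inch '[{"x":-10,"z":15,"hand":-1},{"x":-20,"z":30,"hand":-1},{"x":-20,"z":30,"hand":-1},{"x":-20,"z":30,"hand":-1},{"x":-20,"z":30,"hand":-1}]' 40
python3 -m inch '[{"x":-20,"z":30,"hand":-1},{"x":-20,"z":30,"hand":-1},{"x":-20,"z":30,"hand":-1},{"x":-20,"z":30,"hand":-1},{"x":-20,"z":30,"hand":-1}]'
python3 -m inch '[{"x":-20,"z":30,"hand":-1},{"x":-20,"z":30,"hand":-1},{"x":-20,"z":30,"hand":-1},{"x":-20,"z":30,"hand":-1},{"x":-20,"z":30,"hand":-1}]'
python3 -m inch '[{"x":-20,"z":30,"hand":-1},{"x":-10,"z":15,"hand":-1},{"x":-7,"z":4,"hand":-1},{"x":0,"hand":-1}]'
done
python3 - <<'E'
from h import *
s=get_state();print(s["time"],s["eef_pos"].round(4),s["tcp_rot"].round(3))
c=cam("top"); P=plane(c,[(310.6,169.4)],.07)[0]; D=plane(c,[(192.7,189.4)],.052)[0];print(P,D)
w=cam("wrist");save("w1.png",w["img"]); print(proj(w,[P,[*P[:2],0],D]).round(0))
E
```

```text
0.2 [ 0.2115 -0.6406  0.2414] [-0.573  0.415 -0.414  0.573]
[ 0.56835828 -0.17877131  0.07      ] [0.53314886 0.06383079 0.052     ]
[[-225. -519.]
 [-106. -365.]
 [-504. -514.]]validation failed for argument at $[0]...
validation failed for argument at $[0]...
validation failed for argument at $[0]...
validation failed for argument at $[0]...
```

View pics/w1.png

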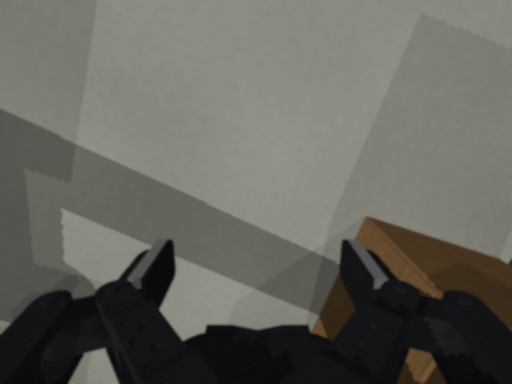

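The moves were refused and the arm stayed put, so every key seems to be required. The picture shows only the fingers at (160,260) and (360,260) over bare surface.

```bash
python3 -m inch '[{"ax":0,"ay":0,"az":0,"x":-10,"y":0,"z":15,"hand":-1},{"ax":0,"ay":0,"az":0,"x":-20,"y":0,"z":30,"hand":-1},{"ax":0,"ay":0,"az":0,"x":-20,"y":0,"z":30,"hand":-1},{"ax":0,"ay":0,"az":0,"x":-20,"y":0,"z":30,"hand":-1},{"ax":0,"ay":0,"az":0,"x":-20,"y":0,"z":30,"hand":-1}]' 40 &&
python3 -m inch '[{"ax":0,"ay":0,"az":0,"x":-20,"y":0,"z":30,"hand":-1},{"ax":0,"ay":0,"az":0,"x":-20,"y":0,"z":30,"hand":-1},{"ax":0,"ay":0,"az":0,"x":-20,"y":0,"z":30,"hand":-1},{"ax":0,"ay":0,"az":0,"x":-20,"y":0,"z":30,"hand":-1},{"ax":0,"ay":0,"az":0,"x":-20,"y":0,"z":30,"hand":-1}]' &&
python3 -m inch '[{"ax":0,"ay":0,"az":0,"x":-20,"y":0,"z":30,"hand":-1},{"ax":0,"ay":0,"az":0,"x":-20,"y":0,"z":30,"hand":-1},{"ax":0,"ay":0,"az":0,"x":-20,"y":0,"z":30,"hand":-1},{"ax":0,"ay":0,"az":0,"x":-20,"y":0,"z":30,"hand":-1},{"ax":0,"ay":0,"az":0,"x":-20,"y":0,"z":30,"hand":-1}]' &&
python3 -m inch '[{"ax":0,"ay":0,"az":0,"x":-20,"y":0,"z":15,"hand":-1},{"ax":0,"ay":0,"az":0,"x":-10,"y":0,"z":15,"hand":-1},{"ax":0,"ay":0,"az":0,"x":-7,"y":0,"z":4,"hand":-1},{"ax":0,"ay":0,"az":0,"x":0,"y":0,"z":0,"hand":-1}]'
python3 - <<'E'
from h import *
s=get_state();print(s["time"],s["eef_pos"].round(4),s["tcp_rot"].round(3))
P=[.5684,-.1788,.07]
w=cam("wrist");save("w2.png",w["img"]); print(proj(w,[P,[*P[:2],0]]).round(0))
E
```

```text
time: 0.72
eef_pos: [0.3122, -0.5119, 0.2422]
tcp_rot: [-0.573, 0.415, -0.415, 0.573]
contact_force: [0.2, -0.6, 0.0]
opening: 1.001
time: 1.13
eef_pos: [0.4235, -0.3697, 0.2425]
tcp_rot: [0.573, -0.414, 0.415, -0.573]
contact_force: [1.0, -0.6, 0.6]
opening: 0.998
time: 1.55
eef_pos: [0.5346, -0.2276, 0.2426]
tcp_rot: [0.573, -0.414, 0.414, -0.573]
contact_force: [-0.5, -0.7, 0.3]
opening: 0.997
time: 1.88
eef_pos: [0.5547, -0.182, 0.2423]
tcp_rot: [-0.574, 0.414, -0.413, 0.574]
contact_force: [-0.8, -0.3, -0.1]
opening: 1.003
1.8833 [ 0.5547 -0.182   0.2423] [-0.574  0.414 -0.413  0.574]
[[259. 164.]
 [259. 154.]]
```

View pics/w2.png

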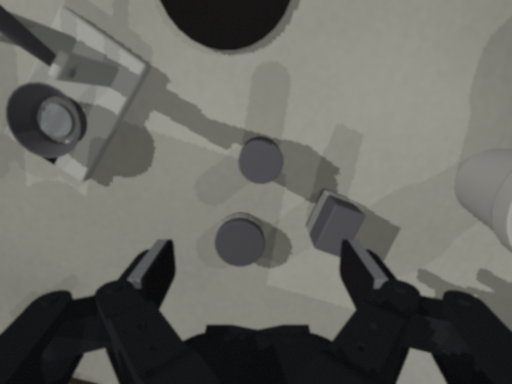

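The canister top is at about (261,161), against a predicted (259,164), so the two views agree to about 3 mm.

Run:
```python
from h import *
s=get_state();c=cam("wrist")
g=c["img"].max(2);print(g[161,261])
m=np.zeros_like(g);m[130:190,225:300]=g[130:190,225:300]<g[155:168,255:268].mean()+14
n,l,st,ce=cv2.connectedComponentsWithStats(m);k=l[161,261];print(st[k],ce[k])
for uv in((261,161),ce[k]):
    P=plane(c,[uv],.07)[0];d=R.from_quat(s["tcp_rot"]).inv().apply(np.array([*P[:2],.042])-s["eef_pos"]);print(P.round(4),(d*1000).round(1))
```

```text
80
[ 238  131   47   54 1881] [260.4651781  158.34662414]
[ 0.5718 -0.181   0.07  ] [  3.5 200.3  17.4]
[ 0.5744 -0.1795  0.07  ] [  2.9 200.3  20.3]
```

```bash
python3 -m inch '[{"ax":0,"ay":0,"az":0,"x":3,"y":20,"z":8,"hand":-1},{"ax":0,"ay":0,"az":0,"x":0,"y":30,"z":8,"hand":-1},{"ax":0,"ay":0,"az":0,"x":0,"y":30,"z":0,"hand":-1},{"ax":0,"ay":0,"az":0,"x":0,"y":20,"z":0,"hand":-1},{"ax":0,"ay":0,"az":0,"x":0,"y":0,"z":0,"hand":-1}]' 40
python3 - <<'E'
from h import *
s=get_state();c=cam("wrist");save("w3.png",c["img"]);print(s["eef_pos"],proj(c,[[.570,-.18,.07]]))
E
```

```text
time: 2.4
eef_pos: [0.5667, -0.1812, 0.1365]
tcp_rot: [0.573, -0.419, 0.411, -0.572]
contact_force: [-1.1, 0.8, -0.3]
opening: 0.999
[ 0.56672679 -0.18118992  0.13646621] [[258.5165593  204.73093864]]
```

View pics/w3.png

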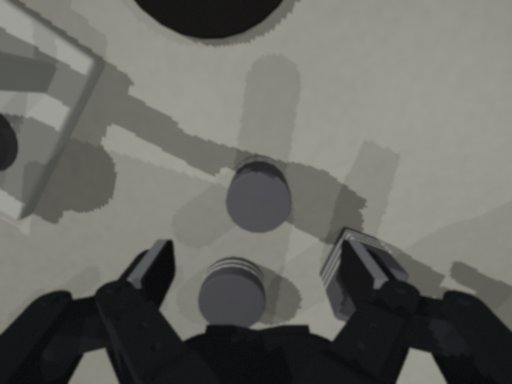

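The canister top is at about (259,200). The brick's corner at (350,230) lies near the right finger, so I'll check that clearance numerically.

Run:
```python
from h import *
s=get_state();c=cam("top");r=R.from_quat(s["tcp_rot"]);C=np.array([.5733,-.1795,.07])
for uv in ((354.5,178),(377.5,178),(377.5,208),(354.5,208)):
    P=plane(c,[uv],.07)[0]; print(P.round(4),(r.inv().apply(P-C)*1000).round(0))
c=cam("wrist")
for uv in ((259,200),(344,232),(326,275)): P=plane(c,[uv],.07)[0]; print(P.round(4),(r.inv().apply(P-C)*1000).round(0),(r.inv().apply(P-s["eef_pos"])*1000).round(0))
```

```text
[ 0.5494 -0.2681  0.07  ] [ 77.  -0. -50.]
[ 0.5487 -0.3156  0.07  ] [122.  -0. -66.]
[ 0.4874 -0.3127  0.07  ] [ 100.    0. -123.]
[ 0.4882 -0.2656  0.07  ] [  55.    0. -108.]
[ 0.5756 -0.1812  0.07  ] [ 2. -0.  2.] [ 2. 69.  7.]
[ 0.5712 -0.2531  0.07  ] [ 69.  -0. -25.] [ 69.  69. -19.]
[ 0.5308 -0.2544  0.07  ] [ 58.   0. -64.] [ 58.  69. -58.]
```

```bash
python3 -m inch '[{"ax":0,"ay":0,"az":0,"x":1,"y":15,"z":7,"hand":-1},{"ax":0,"ay":0,"az":0,"x":0,"y":25,"z":0,"hand":-1},{"ax":0,"ay":0,"az":0,"x":0,"y":25,"z":0,"hand":-1},{"ax":0,"ay":0,"az":0,"x":0,"y":20,"z":0,"hand":-1},{"ax":0,"ay":0,"az":0,"x":0,"y":9,"z":0,"hand":-1}]' 40
python3 -m inch '[{"ax":0,"ay":0,"az":0,"x":0,"y":0,"z":0,"hand":-1},{"ax":0,"ay":0,"az":0,"x":0,"y":0,"z":0,"hand":0},{"ax":0,"ay":0,"az":0,"x":0,"y":0,"z":0,"hand":1},{"ax":0,"ay":0,"az":0,"x":0,"y":0,"z":0,"hand":1},{"ax":0,"ay":0,"az":0,"x":0,"y":0,"z":0,"hand":1}]' 40
python3 -m inch '[{"ax":0,"ay":0,"az":0,"x":0,"y":0,"z":0,"hand":1},{"ax":0,"ay":0,"az":0,"x":0,"y":0,"z":0,"hand":1},{"ax":0,"ay":0,"az":0,"x":0,"y":0,"z":0,"hand":1},{"ax":0,"ay":0,"az":0,"x":0,"y":0,"z":0,"hand":1},{"ax":0,"ay":0,"az":0,"x":0,"y":0,"z":0,"hand":1}]'
```

```text
time: 2.97
eef_pos: [0.5774, -0.1805, 0.0479]
tcp_rot: [0.573, -0.415, 0.414, -0.573]
contact_force: [-0.5, -0.1, -0.5]
opening: 0.999
time: 3.38
eef_pos: [0.5791, -0.1807, 0.0509]
tcp_rot: [-0.573, 0.413, -0.416, 0.573]
contact_force: [0.3, 0.6, 5.4]
opening: 0.572
time: 3.8
eef_pos: [0.5791, -0.1807, 0.0509]
tcp_rot: [-0.573, 0.413, -0.416, 0.573]
contact_force: [-1.3, 0.1, 6.5]
opening: 0.577
```

```bash
python3 -m inch '[{"ax":0,"ay":0,"az":0,"x":0,"y":-10,"z":0,"hand":1},{"ax":0,"ay":0,"az":0,"x":0,"y":-20,"z":0,"hand":1},{"ax":0,"ay":0.09,"az":0,"x":0,"y":-25,"z":0,"hand":1},{"ax":0,"ay":0.09,"az":0,"x":0,"y":-25,"z":0,"hand":1},{"ax":0,"ay":0.09,"az":0,"x":0,"y":-25,"z":0,"hand":1}]' 40
python3 -m inch '[{"ax":0,"ay":0.09,"az":0,"x":0,"y":-25,"z":0,"hand":1},{"ax":0,"ay":0.09,"az":0,"x":0,"y":-20,"z":0,"hand":1},{"ax":0,"ay":0.09,"az":0,"x":0,"y":0,"z":0,"hand":1},{"ax":0,"ay":0.09,"az":0,"x":0,"y":0,"z":0,"hand":1},{"ax":0,"ay":0,"az":0,"x":0,"y":0,"z":0,"hand":1}]' 40
python3 - <<'E'
from h import *
s=get_state();print(s["qpos"].round(2),s["eef_pos"].round(4),s["contact_force"])
r=R.from_quat(s["tcp_rot"]);print(r.as_matrix().round(3))
a=cam("top");b=cam("wrist")
save("v1.png",cv2.resize(np.hstack([a["img"][60:300,130:400],b["img"][:240]][1:]),None,fx=1.5,fy=1.5)); np.save("pics/top1.npy",a["img"])
print((r.inv().apply(np.array([.533,.064,.2])-s["eef_pos"])*1000).round(1))
E
```

```text
time: 4.22
eef_pos: [0.5768, -0.1797, 0.154]
tcp_rot: [0.511, -0.489, 0.488, -0.511]
contact_force: [0.7, 0.2, -2.6]
opening: 0.572
time: 4.63
eef_pos: [0.5773, -0.1799, 0.1989]
tcp_rot: [0.416, -0.572, 0.572, -0.416]
contact_force: [0.8, 0.5, -1.6]
opening: 0.576
[-0.47  0.17  1.79 -0.    1.17  1.41] [ 0.5773 -0.1799  0.1989] [ 0.7528042   0.45791379 -1.62678296]
[[-0.308  0.     0.952]
 [-0.952 -0.    -0.308]
 [ 0.    -1.     0.   ]]
[-218.5   -1.2 -117.1]
```

View pics/v1.png

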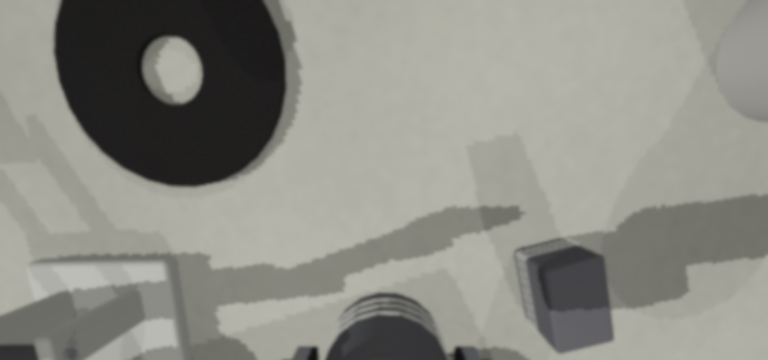

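The canister is held at (385,330) in this view, and the dock edge at (175,310) runs nearly parallel to the tool axis, so the yaw is right.

```bash
python3 -m inch '[{"ax":0,"ay":0,"az":0,"x":-10,"y":0,"z":-15,"hand":1},{"ax":0,"ay":0,"az":0,"x":-20,"y":0,"z":-25,"hand":1},{"ax":0,"ay":0,"az":0,"x":-25,"y":0,"z":-25,"hand":1},{"ax":0,"ay":0,"az":0,"x":-28,"y":0,"z":-25,"hand":1},{"ax":0,"ay":0,"az":0,"x":-35,"y":0,"z":-15,"hand":1}]' 40
python3 -m inch '[{"ax":0,"ay":0,"az":0,"x":-35,"y":0,"z":-12,"hand":1},{"ax":0,"ay":0,"az":0,"x":-35,"y":0,"z":0,"hand":1},{"ax":0,"ay":0,"az":0,"x":-20,"y":0,"z":0,"hand":1},{"ax":0,"ay":0,"az":0,"x":-10,"y":0,"z":0,"hand":1},{"ax":0,"ay":0,"az":0,"x":0,"y":0,"z":0,"hand":1}]' 40
python3 - <<'E'
from h import *
s=get_state();print(s["qpos"].round(2),s["eef_pos"].round(4),s["contact_force"])
a=cam("scene");b=cam("wrist")
save("v2.png",np.hstack([cv2.resize(a["img"][140:340,200:400],(400,400),interpolation=2),b["img"][:,56:456]]))
r=R.from_quat(s["tcp_rot"])
print((r.inv().apply(np.array([.533,.064,.2])-s["eef_pos"])*1000).round(1))
e=s["eef_pos"]; z0=e[2]-.0509
f=lambda P:proj(b,P).round(0).tolist()
print("ring",f([[.533,.064,.052]]),"foot",f([[*e[:2],z0]]),"top",f([[*e[:2],z0+.07]]))
print("scene ring",proj(a,[[.533,.064,.052],[*e[:2],z0]]))
E
```

```text
time: 5.15
eef_pos: [0.5112, -0.0347, 0.1973]
tcp_rot: [-0.417, 0.572, -0.571, 0.416]
contact_force: [1.1, 0.0, -1.6]
opening: 0.581
time: 5.57
eef_pos: [0.5329, 0.0649, 0.1979]
tcp_rot: [-0.418, 0.571, -0.57, 0.417]
contact_force: [-0.2, -0.7, -1.8]
opening: 0.575
[-0.07  0.02  1.96  0.    1.16  1.81] [0.5329 0.0649 0.1979] [-0.18897005 -0.72372149 -1.80603918]Traceback (most recent call last):
  File "<stdin>", line 4, in <module>
    return _nx.concatenate(arrs, 1, dtype=dtype, casting=casting)
           ~~~~~~~~~~~~~~~^^^^^^^^^^^^^^^^^^^^^^^^^^^^^^^^^^^^^^^
ValueError: all the input array dimensions except for the concatenation axis must match exactly, but along dimension 0, the array at index 0 has size 400 and the array at index 1 has size 384
```

Run:
```python
from h import *
s=get_state()
a=cam("scene");b=cam("wrist")
save("v2.png",np.hstack([cv2.resize(a["img"][140:340,200:400],(384,384),interpolation=2),b["img"][:,56:456]]))
e=s["eef_pos"]; z0=e[2]-.0509
f=lambda P:proj(b,P).round(0).tolist()
print("ring",f([[.533,.064,.052]]),"foot",f([[*e[:2],z0]]),"top",f([[*e[:2],z0+.07]]))
print("scene ring,foot,top",proj(a,[[.533,.064,.052],[*e[:2],z0],[*e[:2],z0+.07]]).round(1).tolist())
```

```text
ring [[256.0, 182.0]] foot [[257.0, 217.0]] top [[258.0, 275.0]]
scene ring,foot,top [[314.2, 251.9], [318.6, 212.4], [322.9, 177.9]]
```

View pics/v2.png

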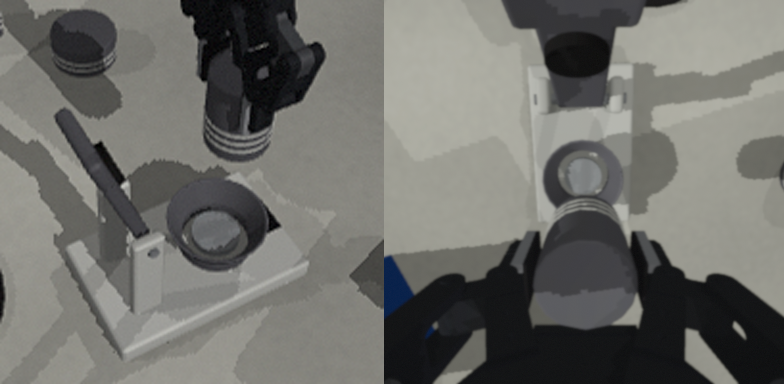

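In the wrist half, the ring mouth centre is at (583,177) and the held canister's top at (586,277). In the scene half, the canister's foot is at (237,137) and the ring at (218,218). Both views put the canister about 6 mm behind the ring along tool z, which matches the overshoot at the grasp, so I'll shift by +6 mm and lower it.

```bash
python3 -m inch '[{"ax":0,"ay":0,"az":0,"x":-1,"y":15,"z":6,"hand":1},{"ax":0,"ay":0,"az":0,"x":0,"y":25,"z":0,"hand":1},{"ax":0,"ay":0,"az":0,"x":0,"y":25,"z":0,"hand":1},{"ax":0,"ay":0,"az":0,"x":0,"y":15,"z":0,"hand":1},{"ax":0,"ay":0,"az":0,"x":0,"y":0,"z":0,"hand":1}]' 40
python3 -m inch '[{"ax":0,"ay":0,"az":0,"x":0,"y":7,"z":0,"hand":1},{"ax":0,"ay":0,"az":0,"x":0,"y":6,"z":0,"hand":1},{"ax":0,"ay":0,"az":0,"x":0,"y":6,"z":0,"hand":1},{"ax":0,"ay":0,"az":0,"x":0,"y":0,"z":0,"hand":1},{"ax":0,"ay":0,"az":0,"x":0,"y":0,"z":0,"hand":1}]' 40
python3 - <<'E'
from h import *
s=get_state();print(s["eef_pos"].round(4),s["contact_force"],s["wrist_torque"])
a=cam("scene");b=cam("wrist")
save("v3.png",np.hstack([cv2.resize(a["img"][140:340,200:400],(384,384),interpolation=2),b["img"][:,56:456]]))
E
```

```text
time: 6.18
eef_pos: [0.5358, 0.0612, 0.1139]
tcp_rot: [-0.418, 0.574, -0.57, 0.413]
contact_force: [-1.0, 1.3, -1.6]
opening: 0.576
time: 6.6
eef_pos: [0.5391, 0.0624, 0.0996]
tcp_rot: [0.416, -0.571, 0.572, -0.417]
contact_force: [0.1, 0.1, -2.2]
opening: 0.571
[0.5391 0.0624 0.0996] [ 0.11402267  0.14927984 -2.2296874 ] [-0.02590112 -0.00606153 -0.02291627]
```

View pics/v3.png

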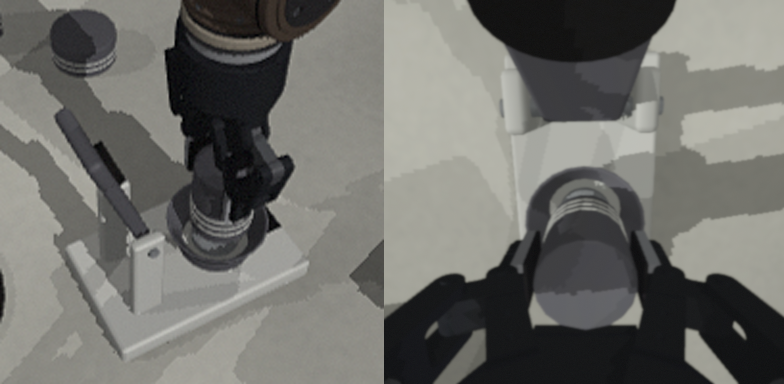

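The canister foot is at (221,230) in the scene half and sits inside the ring mouth centred at (218,220). The measured force is only the canister's weight, so I'll keep lowering.

```bash
python3 -m inch '[{"ax":0,"ay":0,"az":0,"x":0,"y":4,"z":0,"hand":1},{"ax":0,"ay":0,"az":0,"x":0,"y":4,"z":0,"hand":1},{"ax":0,"ay":0,"az":0,"x":0,"y":0,"z":0,"hand":1}]' 40
python3 -m inch '[{"ax":0,"ay":0,"az":0,"x":0,"y":3,"z":0,"hand":1},{"ax":0,"ay":0,"az":0,"x":0,"y":3,"z":0,"hand":1},{"ax":0,"ay":0,"az":0,"x":0,"y":0,"z":0,"hand":1},{"ax":0,"ay":0,"az":0,"x":0,"y":0,"z":0,"hand":1}]' 40
```

```text
time: 6.95
eef_pos: [0.5383, 0.0625, 0.0904]
tcp_rot: [-0.417, 0.572, -0.571, 0.416]
contact_force: [-0.6, -0.7, -2.5]
opening: 0.571
time: 7.28
eef_pos: [0.539, 0.0624, 0.0853]
tcp_rot: [-0.417, 0.571, -0.571, 0.416]
contact_force: [0.0, 0.3, -2.3]
opening: 0.569
```

```bash
python3 -m inch '[{"ax":0,"ay":0,"az":0,"x":0,"y":2,"z":0,"hand":1},{"ax":0,"ay":0,"az":0,"x":0,"y":0,"z":0,"hand":1},{"ax":0,"ay":0,"az":0,"x":0,"y":0,"z":0,"hand":1}]' 40
python3 -m inch '[{"ax":0,"ay":0,"az":0,"x":0,"y":2,"z":0,"hand":1},{"ax":0,"ay":0,"az":0,"x":0,"y":0,"z":0,"hand":1},{"ax":0,"ay":0,"az":0,"x":0,"y":0,"z":0,"hand":1}]' 40
```

```text
time: 7.53
eef_pos: [0.5391, 0.0624, 0.0837]
tcp_rot: [0.416, -0.571, 0.572, -0.417]
contact_force: [-0.6, 0.5, 1.1]
opening: 0.576
time: 7.78
eef_pos: [0.5393, 0.0624, 0.0815]
tcp_rot: [0.416, -0.571, 0.572, -0.417]
contact_force: [-0.6, 0.7, 1.3]
opening: 0.574
```

```bash
python3 -m inch '[{"ax":0,"ay":0,"az":0,"x":0,"y":0,"z":0,"hand":-0.5},{"ax":0,"ay":0,"az":0,"x":0,"y":0,"z":0,"hand":-1},{"ax":0,"ay":0,"az":0,"x":0,"y":0,"z":0,"hand":-1},{"ax":0,"ay":0,"az":0,"x":0,"y":0,"z":0,"hand":-1},{"ax":0,"ay":0,"az":0,"x":0,"y":0,"z":0,"hand":-1}]' 40
python3 -m inch '[{"ax":0,"ay":0,"az":0,"x":0,"y":-15,"z":0,"hand":-1},{"ax":0,"ay":0,"az":0,"x":0,"y":-30,"z":0,"hand":-1},{"ax":0,"ay":0,"az":0,"x":0,"y":-35,"z":0,"hand":-1},{"ax":0,"ay":0,"az":0,"x":0,"y":-35,"z":0,"hand":-1},{"ax":0,"ay":0,"az":0,"x":0,"y":-35,"z":0,"hand":-1}]' 
python3 -m inch '[{"ax":0,"ay":0,"az":0,"x":0,"y":-35,"z":0,"hand":-1},{"ax":0,"ay":0,"az":0,"x":0,"y":-30,"z":0,"hand":-1},{"ax":0,"ay":0,"az":0,"x":0,"y":0,"z":0,"hand":-1}]'
python3 - <<'E'
from h import *
s=get_state();print(s["eef_pos"].round(4),s["contact_force"],s["qpos"].round(2))
a=cam("scene");b=cam("wrist")
save("v4.png",np.hstack([cv2.resize(a["img"][140:340,200:400],(384,384),interpolation=2),b["img"][:,56:456]]))
f=lambda c,x,z:proj(c,[[.535+.952*x,.064-.308*x,z]]).round(0).tolist()
for x,z in((0,.104),(0,.052),(.078,.103)): print(x,z,f(a,x,z),f(b,x,z))
for th in(1.75,1.9,2.0): print(th,f(a,.078-.123*np.cos(th),.103+.123*np.sin(th)),f(b,.078-.123*np.cos(th),.103+.123*np.sin(th)))
E
```

```text
time: 8.2
eef_pos: [0.5389, 0.0624, 0.0812]
tcp_rot: [-0.417, 0.571, -0.571, 0.416]
contact_force: [-0.3, -1.0, -0.0]
opening: 1.0
time: 8.62
eef_pos: [0.5385, 0.0624, 0.2326]
tcp_rot: [-0.417, 0.572, -0.571, 0.416]
contact_force: [0.5, 0.8, -0.2]
opening: 0.997
time: 8.87
eef_pos: [0.542, 0.0623, 0.3051]
tcp_rot: [0.413, -0.568, 0.575, -0.42]
contact_force: [0.0, 0.0, 1.3]
opening: 1.001
[0.542  0.0623 0.3051] [0.0271325  0.03875201 1.27371648] [-0.07 -0.05  1.83  0.    1.35  1.81]
0 0.104 [[316.0, 232.0]] [[258.0, 178.0]]
0 0.052 [[313.0, 253.0]] [[258.0, 169.0]]
0.078 0.103 [[269.0, 252.0]] [[259.0, 110.0]]
1.75 [[253.0, 202.0]] [[259.0, 77.0]]
1.9 [[240.0, 209.0]] [[259.0, 50.0]]
2.0 [[231.0, 215.0]] [[259.0, 33.0]]
```

View pics/v4.png

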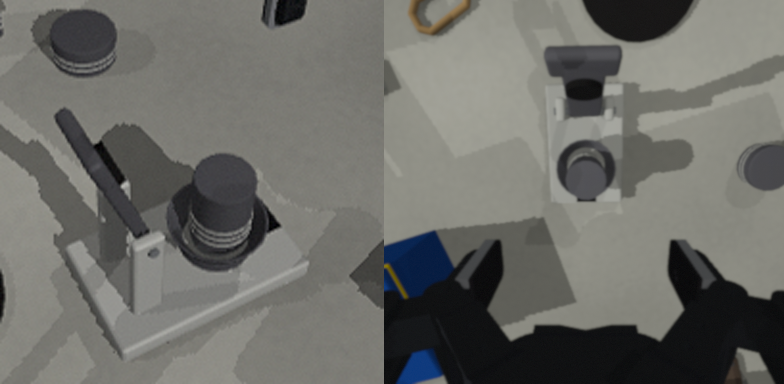

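The canister stands upright in the cradle. Its top is at scene pixel (317,232), where I predicted (316,232), so the dock centre is at about (0.535, 0.064). The wrist half shows the tab's far edge at v≈46, which puts the clamp at about 1.9 rad. Next I go behind the clamp with the hand shut.

```bash
python3 -m inch '[{"ax":0,"ay":0,"az":0,"x":0,"y":0,"z":20,"hand":1},{"ax":0,"ay":0,"az":0,"x":0,"y":0,"z":35,"hand":1},{"ax":0,"ay":0,"az":0,"x":0,"y":0,"z":35,"hand":1},{"ax":0,"ay":0,"az":0,"x":0,"y":0,"z":35,"hand":1},{"ax":0,"ay":0,"az":0,"x":0,"y":0,"z":35,"hand":1}]' 40
python3 -m inch '[{"ax":0,"ay":0,"az":0,"x":0,"y":0,"z":0,"hand":1},{"ax":0,"ay":0,"az":0,"x":0,"y":0,"z":0,"hand":1},{"ax":0,"ay":0,"az":0,"x":0,"y":0,"z":0,"hand":1},{"ax":0,"ay":0,"az":0,"x":0,"y":0,"z":0,"hand":1}]'
cat >> h.py <<'E'
def dock(): # TCP in dock frame, mm
    s=get_state();d=s["eef_pos"]-[.535,.064,0]; print("dock xyz",(np.array([d[0]*.952-d[1]*.308,d[0]*.308+d[1]*.952,d[2]])*1000).round(1),"F",s["contact_force"].round(1),s["time"])
E
python3 -c "from h import *;dock()"
```

```text
time: 9.38
eef_pos: [0.6917, 0.0131, 0.293]
tcp_rot: [-0.418, 0.573, -0.57, 0.415]
contact_force: [0.4, 0.3, 0.3]
opening: 0.3
time: 9.72
eef_pos: [0.6902, 0.014, 0.2955]
tcp_rot: [-0.417, 0.572, -0.571, 0.416]
contact_force: [-0.2, -0.3, -0.3]
opening: 0.003
dock xyz [1.631e+02 2.000e-01 2.955e+02] F [-0.2 -0.3 -0.3] 9.7167
```

```bash
python3 -m inch '[{"ax":0,"ay":0,"az":0,"x":0,"y":20,"z":0,"hand":1},{"ax":0,"ay":0,"az":0,"x":0,"y":30,"z":0,"hand":1},{"ax":0,"ay":0,"az":0,"x":0,"y":26,"z":0,"hand":1},{"ax":0,"ay":0,"az":0,"x":0,"y":10,"z":0,"hand":1},{"ax":0,"ay":0,"az":0,"x":0,"y":0,"z":0,"hand":1}]' 60
python3 -c "from h import *;dock()"
python3 -m inch '[{"ax":0,"ay":0,"az":0,"x":0,"y":0,"z":-15,"hand":1},{"ax":0,"ay":0,"az":0,"x":0,"y":0,"z":-15,"hand":1},{"ax":0,"ay":0,"az":0,"x":0,"y":0,"z":-13,"hand":1},{"ax":0,"ay":0,"az":0,"x":0,"y":0,"z":-12,"hand":1},{"ax":0,"ay":0,"az":0,"x":0,"y":0,"z":-13,"hand":1}]'
python3 -c "from h import *;dock()"
```

```text
time: 10.13
eef_pos: [0.6886, 0.0142, 0.2069]
tcp_rot: [-0.418, 0.573, -0.57, 0.415]
contact_force: [-1.1, -0.2, 0.1]
opening: 0.002
dock xyz [ 1.616e+02 -1.000e-01  2.069e+02] F [-1.1 -0.2  0.1] 10.1333
time: 10.55
eef_pos: [0.6298, 0.0335, 0.2165]
tcp_rot: [0.413, -0.568, 0.575, -0.42]
contact_force: [5.4, -1.9, 3.6]
opening: -0.004
dock xyz [9.970e+01 2.000e-01 2.165e+02] F [ 5.4 -1.9  3.6] 10.55
```

```bash
python3 -m inch '[{"ax":0,"ay":0,"az":0,"x":0,"y":1,"z":-13,"hand":1},{"ax":0,"ay":0,"az":0,"x":0,"y":1,"z":-13,"hand":1},{"ax":0,"ay":0,"az":0,"x":0,"y":5,"z":-13,"hand":1},{"ax":0,"ay":0,"az":0,"x":0,"y":5,"z":-14,"hand":1},{"ax":0,"ay":0,"az":0,"x":0,"y":5,"z":-8,"hand":1}]' 
python3 -c "from h import *;dock()"
python3 -m inch '[{"ax":0,"ay":0,"az":0,"x":0,"y":6,"z":-8,"hand":1},{"ax":0,"ay":0,"az":0,"x":0,"y":7,"z":-7,"hand":1},{"ax":0,"ay":0,"az":0,"x":0,"y":7,"z":-6,"hand":1},{"ax":0,"ay":0,"az":0,"x":0,"y":0,"z":0,"hand":1},{"ax":0,"ay":0,"az":0,"x":0,"y":0,"z":0,"hand":1}]'
python3 - <<'E'
from h import *
dock()
a=cam("scene");b=cam("top")
save("v5.png",np.hstack([cv2.resize(a["img"][140:340,200:400],(384,384),interpolation=2),cv2.resize(b["img"][80:260,110:290],(384,384),interpolation=2)]))
E
```

```text
time: 10.97
eef_pos: [0.5706, 0.0527, 0.1986]
tcp_rot: [0.414, -0.568, 0.574, -0.419]
contact_force: [2.2, -1.7, 4.7]
opening: 0.004
dock xyz [ 37.4   0.2 198.6] F [ 2.2 -1.7  4.7] 10.9667
time: 11.38
eef_pos: [0.5487, 0.0597, 0.1747]
tcp_rot: [0.416, -0.571, 0.572, -0.417]
contact_force: [0.7, 1.0, 1.9]
opening: -0.001
dock xyz [1.440e+01 1.000e-01 1.747e+02] F [0.7 1.  1.9] 11.3833
```

View pics/v5.png

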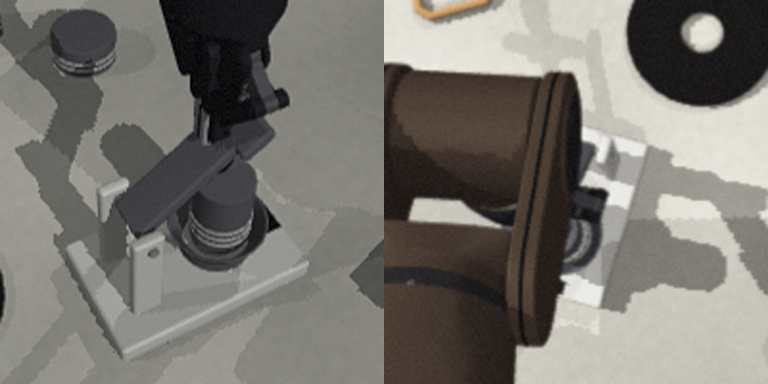

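The clamp has swung over to about 0.6 rad, with the tab at (255,135) above the upright canister at (224,195). Now I lift, move over the tab and press.

```bash
python3 -m inch '[{"ax":0,"ay":0,"az":0,"x":0,"y":-20,"z":0,"hand":1},{"ax":0,"ay":0,"az":0,"x":0,"y":-15,"z":0,"hand":1},{"ax":0,"ay":0,"az":0,"x":0,"y":0,"z":-20,"hand":1},{"ax":0,"ay":0,"az":0,"x":0,"y":0,"z":-22,"hand":1},{"ax":0,"ay":0,"az":0,"x":0,"y":0,"z":0,"hand":1}]' 
python3 -c "from h import *;dock()"
python3 -m inch '[{"ax":0,"ay":0,"az":0,"x":0,"y":12,"z":0,"hand":1},{"ax":0,"ay":0,"az":0,"x":0,"y":15,"z":0,"hand":1},{"ax":0,"ay":0,"az":0,"x":0,"y":15,"z":0,"hand":1},{"ax":0,"ay":0,"az":0,"x":0,"y":10,"z":0,"hand":1},{"ax":0,"ay":0,"az":0,"x":0,"y":10,"z":0,"hand":1}]'
python3 -m inch '[{"ax":0,"ay":0,"az":0,"x":0,"y":6,"z":0,"hand":1},{"ax":0,"ay":0,"az":0,"x":0,"y":6,"z":0,"hand":1},{"ax":0,"ay":0,"az":0,"x":0,"y":5,"z":0,"hand":1},{"ax":0,"ay":0,"az":0,"x":0,"y":0,"z":0,"hand":1},{"ax":0,"ay":0,"az":0,"x":0,"y":0,"z":0,"hand":1}]'
python3 -c "from h import *;dock()"
```

```text
time: 11.9
eef_pos: [0.5057, 0.0732, 0.2076]
tcp_rot: [-0.418, 0.572, -0.57, 0.416]
contact_force: [1.2, 1.0, -0.1]
opening: -0.002
dock xyz [-30.7  -0.3 207.6] F [ 1.2  1.  -0.1] 11.9
time: 12.32
eef_pos: [0.4883, 0.0787, 0.1388]
tcp_rot: [-0.431, 0.589, -0.554, 0.401]
contact_force: [-47.8, 19.1, 15.6]
opening: 0.003
time: 12.73
eef_pos: [0.5087, 0.072, 0.1283]
tcp_rot: [-0.417, 0.572, -0.571, 0.416]
contact_force: [-0.4, 0.5, 0.3]
opening: -0.0
dock xyz [-27.5  -0.5 128.3] F [-0.4  0.5  0.3] 12.7333
```

The force spiked to about 50 N while the finger wedged on the arm's tip, then dropped to zero, so I'll look.

Run:
```python
from h import *
a=cam("scene");b=cam("wrist")
save("v6.png",np.hstack([cv2.resize(a["img"][140:340,200:400],(384,384),interpolation=2),b["img"][:,56:456]]))
```

```text
(no output)
```

View pics/v6.png

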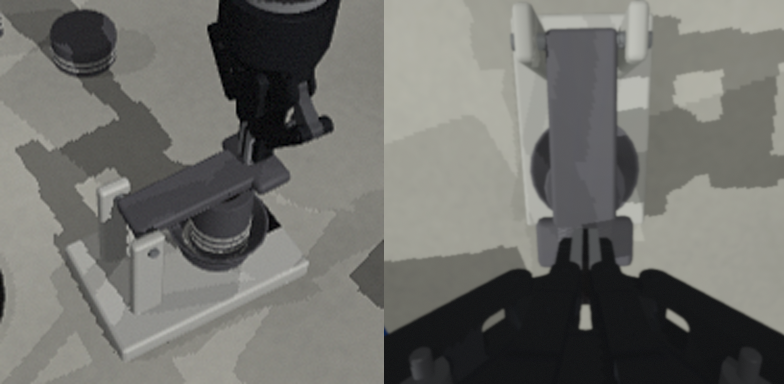

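The fingers are on the tab at (585,245) in the wrist half, the arm is nearly level, and the canister under it is still upright. I'll press on in small steps.

```bash
python3 -m inch '[{"ax":0,"ay":0,"az":0,"x":0,"y":3,"z":0,"hand":1},{"ax":0,"ay":0,"az":0,"x":0,"y":2,"z":0,"hand":1},{"ax":0,"ay":0,"az":0,"x":0,"y":0,"z":0,"hand":1}]'
python3 -m inch '[{"ax":0,"ay":0,"az":0,"x":0,"y":2,"z":0,"hand":1},{"ax":0,"ay":0,"az":0,"x":0,"y":2,"z":0,"hand":1},{"ax":0,"ay":0,"az":0,"x":0,"y":0,"z":0,"hand":1}]'
python3 -m inch '[{"ax":0,"ay":0,"az":0,"x":0,"y":1.5,"z":0,"hand":1},{"ax":0,"ay":0,"az":0,"x":0,"y":0,"z":0,"hand":1},{"ax":0,"ay":0,"az":0,"x":0,"y":0,"z":0,"hand":1}]'
```

```text
time: 13.08
eef_pos: [0.509, 0.0721, 0.1248]
tcp_rot: [0.416, -0.571, 0.572, -0.417]
contact_force: [0.2, 0.0, 2.4]
opening: 0.002
time: 13.33
eef_pos: [0.5087, 0.0721, 0.1209]
tcp_rot: [0.416, -0.571, 0.572, -0.417]
contact_force: [-2.1, -0.4, 3.9]
opening: -0.0
time: 13.58
eef_pos: [0.5087, 0.0722, 0.1199]
tcp_rot: [0.417, -0.571, 0.571, -0.416]
contact_force: [-3.9, -0.1, 7.2]
opening: 0.001
```

```bash
python3 -m inch '[{"ax":0,"ay":0,"az":0,"x":0,"y":1.5,"z":0,"hand":1},{"ax":0,"ay":0,"az":0,"x":0,"y":0,"z":0,"hand":1},{"ax":0,"ay":0,"az":0,"x":0,"y":0,"z":0,"hand":1}]'
python3 -m inch '[{"ax":0,"ay":0,"az":0,"x":0,"y":1.5,"z":0,"hand":1},{"ax":0,"ay":0,"az":0,"x":0,"y":0,"z":0,"hand":1},{"ax":0,"ay":0,"az":0,"x":0,"y":0,"z":0,"hand":1}]'
python3 -m inch '[{"ax":0,"ay":0,"az":0,"x":0,"y":1.5,"z":0,"hand":1},{"ax":0,"ay":0,"az":0,"x":0,"y":0,"z":0,"hand":1},{"ax":0,"ay":0,"az":0,"x":0,"y":0,"z":0,"hand":1}]'
```

```text
time: 13.83
eef_pos: [0.5088, 0.0722, 0.1198]
tcp_rot: [-0.417, 0.571, -0.571, 0.416]
contact_force: [-6.4, -0.6, 15.0]
opening: 0.003
time: 14.08
eef_pos: [0.5088, 0.0722, 0.1197]
tcp_rot: [-0.417, 0.572, -0.571, 0.416]
contact_force: [-10.0, -0.2, 21.6]
opening: -0.002
time: 14.33
eef_pos: [0.5089, 0.0722, 0.1196]
tcp_rot: [-0.417, 0.572, -0.571, 0.416]
contact_force: [-13.2, -0.1, 27.5]
opening: 0.002
```

The height holds at 0.1197 while the force climbs to 27 N, which is a hard stop at the shut height. I'll retreat and take a last look.

```bash
python3 -m inch '[{"ax":0,"ay":0,"az":0,"x":0,"y":-6,"z":0,"hand":1},{"ax":0,"ay":0,"az":0,"x":0,"y":-20,"z":0,"hand":1},{"ax":0,"ay":0,"az":0,"x":0,"y":-35,"z":0,"hand":1},{"ax":0,"ay":0,"az":0,"x":0,"y":-35,"z":0,"hand":1},{"ax":0,"ay":0,"az":0,"x":0,"y":-35,"z":0,"hand":1}]'
python3 -m inch '[{"ax":0,"ay":0,"az":0,"x":0,"y":-20,"z":0,"hand":1},{"ax":0,"ay":0,"az":0,"x":0,"y":0,"z":0,"hand":1},{"ax":0,"ay":0,"az":0,"x":0,"y":0,"z":0,"hand":1}]'
python3 - <<'E'
from h import *
dock()
a=cam("scene");b=cam("wrist")
save("v7.png",np.hstack([cv2.resize(a["img"][140:340,200:400],(384,384),interpolation=2),b["img"][:,56:456]]))
f=lambda c,x,y,z:proj(c,[[.535+.952*x+.308*y,.064-.308*x+.952*y,z]])[0]
for t in(0,.08,.17): # arm tip outer edge corners of tab
  for y in(-.028,.028):
    p=f(a,.078-.123*np.cos(t)+.006*np.sin(t),y,.103+.123*np.sin(t)+.006*np.cos(t)); print(t,y,((p-[200,140])*1.92).round(0))
E
```

```text
time: 14.75
eef_pos: [0.5079, 0.0722, 0.2458]
tcp_rot: [-0.417, 0.572, -0.571, 0.416]
contact_force: [1.0, -0.4, 0.4]
opening: -0.0
time: 15.0
eef_pos: [0.5091, 0.0722, 0.2663]
tcp_rot: [0.416, -0.571, 0.572, -0.417]
contact_force: [0.1, 0.4, -0.5]
opening: 0.002
dock xyz [-2.720e+01 -2.000e-01  2.663e+02] F [ 0.1  0.4 -0.5] 15.0
0 -0.028 [253. 128.]
0 0.028 [293. 179.]
0.08 -0.028 [254. 121.]
0.08 0.028 [294. 171.]
0.17 -0.028 [253. 112.]
0.17 0.028 [293. 163.]
```

The viewer refused that picture because I've reached its limit, so I'll check the shut angle numerically from the pixel profile at the tab's tip edge.

Run:
```python
from h import *
im=cv2.imread("pics/v7.png").max(2)
for x,y0 in((253,128),(273,153),(288,172)): print(x,"pred0 at",y0,im[y0-30:y0+40:3,x].tolist())
```

```text
253 pred0 at 128 [122, 123, 125, 121, 121, 123, 124, 124, 123, 121, 124, 125, 109, 66, 68, 72, 74, 76, 75, 79, 88, 92, 82, 79]
273 pred0 at 153 [124, 125, 125, 125, 122, 125, 122, 126, 124, 124, 128, 128, 97, 65, 82, 94, 78, 69, 70, 70, 75, 81, 72, 71]
288 pred0 at 172 [125, 124, 122, 124, 123, 125, 125, 125, 125, 125, 128, 127, 97, 87, 79, 128, 126, 125, 124, 136, 139, 129, 130, 131]
```

The tab edge lies about 6 crop pixels below where I predicted it for a shut clamp. An open clamp would put it above, so it agrees with the hard stop: the clamp is shut.

```bash
python3 -c "from plant import *;print(get_state()['contact_force']);sign_off()"
```

```text
[-0.3963839  -0.27035588 -0.58233853]
the job is handed in; nothing more can be done
```

I stood the canister in the cradle and let go of it with the clamp open. I then swung the clamp over with the closed fingers, pressed it shut, raised the hand clear and handed the job in at about 15 s. No verdict is reported, so the result rests on the checks below.

- **Placing:** after release, the view showed the canister upright. Its top was within 1 pixel of where it should be when seated on the sprung disc.
- **Clamp shut:** pressing met a hard stop at a TCP height of 0.1197 m, which puts the fingertips at 109 mm, the height given for the shut tab. The force then rose from 7 to 27 N with no further motion. The tab edge in the last picture also lies at or below its predicted shut position, by about 3 camera pixels.
- **Robot clear:** the hand ended about 15 cm above the tab with no contact force beyond sensor noise.

**What went wrong or was not seen:**
- Midway through the pressing, the fingers briefly wedged on the clamp arm's tip, with a reading of about 54 N at the wrist (limit 120 N). It freed itself, and the canister still looked upright afterwards.
- I did not see the canister after the final press, because the 12-picture limit was reached. That it is home, upright and centred is inferred from the clamp being fully shut and the earlier views.

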